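Thread reels put up in stack-nest bins

TASK

Put the thread reels up in the grey stacking bins on the wooden base: first lift the pail off the base by its handle and, without tipping it, set it down upright on the bench beside the base. Then take the bins out of their nest and stack all three on the base, each turned half a turn to the one below so that it rests on the ledges instead of nesting, with every reel inside one of the bins and never two in the same bin (a bin may stay empty). Leave the bottles, the tape measure and the beeswax where they are.

Things in the scene. Friction and masses are not known exactly. Their poses are not given: they have to be found in the camera images.
- bin_a: lowest bin of the nest, on the bench. Three like bins of grey plastic, 122 (x) x 106 (y) x 100 mm high, 0.2 kg. Origin: centre of the underside; z up; the front end (pull lip, card holder) is at -x. A vertical rim band, 8 mm thick, 78 to 100 mm up, runs all round, outer faces at x +-61, y +-53: pinch it from above, one finger inside, e.g. at mid long side (0, +-49 mm), tips above the ledges at 78. Foot 96 x 80
- bin_b: bin like bin_a, nested in bin_a. Same way round, bins nest, each 48 mm higher, with 1.5 mm play. Side walls step in and out unevenly along x, so a bin turned half a turn (front over the other's back) lands on ledges 78 mm up inside the lower rim: it stacks 78 mm higher, 5 mm play each way, 75 mm clear height below it
- bin_c: bin like bin_a, top of the nest, in bin_b. Walls 2 mm, tapering in below the rim by 6 mm a side. Inner floor 2.5 mm above the underside, 92 mm along x, 52 mm along y between the narrow parts of the side walls (80 mm apart outside at the wide parts): a reel put in the middle leaves finger room along x only
- bin_a_lip (a point): front edge of the pull lip of bin_a, at (-73, 0, 96.5) mm in its frame
- bin_b_lip (a point): front edge of the pull lip of bin_b, at (-73, 0, 96.5) mm in its frame
- bin_c_lip (a point): front edge of the pull lip of bin_c, at (-73, 0, 96.5) mm in its frame
- base_deck (a point): centre of the deck of the fixed low wooden stack base (134 x 118 mm), 20 mm above the bench; x along its length, z up. A rim 11 mm high round the deck leaves 106 (x) x 90 (y) mm inside, 5 mm more on each side than the foot of a bin, which goes in either way round
- pail: small open steel pail, 78 mm diameter at the mouth, 64 mm at the foot, 72 mm high, with a rigid arch handle, 0.35 kg; stands on the deck of the base at the start. Origin: centre of its underside, z up, handle along y
- pail_grip (a point): centre of the wooden grip of the pail's handle, 121 mm above its underside: a bar along the pail's y, 18 mm thick, 54 mm long; nothing for 40 mm below it
- reel_a: reel of waxed thread, 42 mm diameter, 70 mm high, standing on end at the start; origin: centre of its lower end, z along its axis. None when absent
- reel_b: reel of waxed thread, 38 mm diameter, 55 mm high, standing on end at the start; origin: centre of its lower end, z along its axis. None when absent
- reel_c: reel of waxed thread, 40 mm diameter, 60 mm high, standing on end at the start; origin: centre of its lower end, z along its axis. None when absent
- reel_a_mid (a point): middle of reel_a, on its axis at half its length
- reel_b_mid (a point): middle of reel_b, on its axis at half its length
- reel_c_mid (a point): middle of reel_c, on its axis at half its length
- organiser_case: fixed furniture: low black case, 46 mm high, x 0.19 to 0.51, y -0.26 to 0; its clear lid stands open, from y 0 (45 mm up) leaning back to y -0.12 (265 mm up)
- drawer_box: fixed furniture: wooden drawer cabinet, 235 mm high, x 0.11 to 0.47, y 0.17 to 0.47
- dye_bottle: bystander: white bottle, 44 mm diameter, 95 mm high; origin under its centre
- edge_bottle: bystander: brown bottle, 36 mm diameter, 75 mm high; origin under its centre
- tape_measure: bystander: yellow tape measure, 62 x 84 x 31 mm, lying; origin under its middle
- wax_cake: bystander: cake of beeswax, 37 x 53 x 20 mm; origin under its centre

How it is judged:
On the way, in this order (a step that is already met when the one before it is completed fails the run):
1. the pail stands upright on the bench beside the base, clear of it (height (world z) of pail below 0.006 m and angle between pail's own z axis and vertical below 0.08 rad and horizontal distance between pail and base_deck between 0.09 and 0.32 m), for 0.2 s.
2. a bin sits in the rim of the base (((horizontal distance between bin_a and base_deck below 0.01 m and height (world z) of bin_a between 0.016 and 0.025 m and angle between bin_a's own z axis and vertical below 0.06 rad) or (horizontal distance between bin_b and base_deck below 0.01 m and height (world z) of bin_b between 0.016 and 0.025 m and angle between bin_b's own z axis and vertical below 0.06 rad) or (horizontal distance between bin_c and base_deck below 0.01 m and height (world z) of bin_c between 0.016 and 0.025 m and angle between bin_c's own z axis and vertical below 0.06 rad))), for 0.2 s.
3. another bin, turned half a turn, rests on the ledges of the bin on the base ((((horizontal distance between bin_b and base_deck below 0.01 m and height (world z) of bin_b between 0.016 and 0.025 m and angle between bin_b's own z axis and vertical below 0.06 rad) and (horizontal distance between bin_a and bin_b below 0.012 m and z of bin_a in the frame of bin_b between 0.0745 and 0.0815 m and x of bin_a_lip in the frame of bin_b above 0.04 m and angle between bin_a's own z axis and vertical below 0.06 rad)) or ((horizontal distance between bin_c and base_deck below 0.01 m and height (world z) of bin_c between 0.016 and 0.025 m and angle between bin_c's own z axis and vertical below 0.06 rad) and (horizontal distance between bin_a and bin_c below 0.012 m and z of bin_a in the frame of bin_c between 0.0745 and 0.0815 m and x of bin_a_lip in the frame of bin_c above 0.04 m and angle between bin_a's own z axis and vertical below 0.06 rad)) or ((horizontal distance between bin_a and base_deck below 0.01 m and height (world z) of bin_a between 0.016 and 0.025 m and angle between bin_a's own z axis and vertical below 0.06 rad) and (horizontal distance between bin_b and bin_a below 0.012 m and z of bin_b in the frame of bin_a between 0.0745 and 0.0815 m and x of bin_b_lip in the frame of bin_a above 0.04 m and angle between bin_b's own z axis and vertical below 0.06 rad)) or ((horizontal distance between bin_c and base_deck below 0.01 m and height (world z) of bin_c between 0.016 and 0.025 m and angle between bin_c's own z axis and vertical below 0.06 rad) and (horizontal distance between bin_b and bin_c below 0.012 m and z of bin_b in the frame of bin_c between 0.0745 and 0.0815 m and x of bin_b_lip in the frame of bin_c above 0.04 m and angle between bin_b's own z axis and vertical below 0.06 rad)) or ((horizontal distance between bin_a and base_deck below 0.01 m and height (world z) of bin_a between 0.016 and 0.025 m and angle between bin_a's own z axis and vertical below 0.06 rad) and (horizontal distance between bin_c and bin_a below 0.012 m and z of bin_c in the frame of bin_a between 0.0745 and 0.0815 m and x of bin_c_lip in the frame of bin_a above 0.04 m and angle between bin_c's own z axis and vertical below 0.06 rad)) or ((horizontal distance between bin_b and base_deck below 0.01 m and height (world z) of bin_b between 0.016 and 0.025 m and angle between bin_b's own z axis and vertical below 0.06 rad) and (horizontal distance between bin_c and bin_b below 0.012 m and z of bin_c in the frame of bin_b between 0.0745 and 0.0815 m and x of bin_c_lip in the frame of bin_b above 0.04 m and angle between bin_c's own z axis and vertical below 0.06 rad)))), for 0.2 s.
At the end, for the whole second after the job is handed in: Pail upright on the bench, 9-32 cm from the base's middle. All three bins stacked: the lowest flat in the base's rim, each other one 78 mm (+-3.5) above the one below, front opposite, centred within 12 mm, level. Every reel inside a bin, no two in one. All at rest (all of step 1 and ((horizontal distance between bin_a and base_deck below 0.01 m and height (world z) of bin_a between 0.016 and 0.025 m and angle between bin_a's own z axis and vertical below 0.06 rad) or (horizontal distance between bin_a and bin_b below 0.012 m and z of bin_a in the frame of bin_b between 0.0745 and 0.0815 m and x of bin_a_lip in the frame of bin_b above 0.04 m and angle between bin_a's own z axis and vertical below 0.06 rad) or (horizontal distance between bin_a and bin_c below 0.012 m and z of bin_a in the frame of bin_c between 0.0745 and 0.0815 m and x of bin_a_lip in the frame of bin_c above 0.04 m and angle between bin_a's own z axis and vertical below 0.06 rad)) and ((horizontal distance between bin_b and base_deck below 0.01 m and height (world z) of bin_b between 0.016 and 0.025 m and angle between bin_b's own z axis and vertical below 0.06 rad) or (horizontal distance between bin_b and bin_a below 0.012 m and z of bin_b in the frame of bin_a between 0.0745 and 0.0815 m and x of bin_b_lip in the frame of bin_a above 0.04 m and angle between bin_b's own z axis and vertical below 0.06 rad) or (horizontal distance between bin_b and bin_c below 0.012 m and z of bin_b in the frame of bin_c between 0.0745 and 0.0815 m and x of bin_b_lip in the frame of bin_c above 0.04 m and angle between bin_b's own z axis and vertical below 0.06 rad)) and ((horizontal distance between bin_c and base_deck below 0.01 m and height (world z) of bin_c between 0.016 and 0.025 m and angle between bin_c's own z axis and vertical below 0.06 rad) or (horizontal distance between bin_c and bin_a below 0.012 m and z of bin_c in the frame of bin_a between 0.0745 and 0.0815 m and x of bin_c_lip in the frame of bin_a above 0.04 m and angle between bin_c's own z axis and vertical below 0.06 rad) or (horizontal distance between bin_c and bin_b below 0.012 m and z of bin_c in the frame of bin_b between 0.0745 and 0.0815 m and x of bin_c_lip in the frame of bin_b above 0.04 m and angle between bin_c's own z axis and vertical below 0.06 rad)) and ((x of reel_a_mid in the frame of bin_a between -0.05 and 0.05 m and y of reel_a_mid in the frame of bin_a between -0.045 and 0.045 m and z of reel_a_mid in the frame of bin_a between 0.008 and 0.062 m) or (x of reel_a_mid in the frame of bin_b between -0.05 and 0.05 m and y of reel_a_mid in the frame of bin_b between -0.045 and 0.045 m and z of reel_a_mid in the frame of bin_b between 0.008 and 0.062 m) or (x of reel_a_mid in the frame of bin_c between -0.05 and 0.05 m and y of reel_a_mid in the frame of bin_c between -0.045 and 0.045 m and z of reel_a_mid in the frame of bin_c between 0.008 and 0.062 m)) and ((x of reel_b_mid in the frame of bin_a between -0.05 and 0.05 m and y of reel_b_mid in the frame of bin_a between -0.045 and 0.045 m and z of reel_b_mid in the frame of bin_a between 0.008 and 0.062 m) or (x of reel_b_mid in the frame of bin_b between -0.05 and 0.05 m and y of reel_b_mid in the frame of bin_b between -0.045 and 0.045 m and z of reel_b_mid in the frame of bin_b between 0.008 and 0.062 m) or (x of reel_b_mid in the frame of bin_c between -0.05 and 0.05 m and y of reel_b_mid in the frame of bin_c between -0.045 and 0.045 m and z of reel_b_mid in the frame of bin_c between 0.008 and 0.062 m)) and ((x of reel_c_mid in the frame of bin_a between -0.05 and 0.05 m and y of reel_c_mid in the frame of bin_a between -0.045 and 0.045 m and z of reel_c_mid in the frame of bin_a between 0.008 and 0.062 m) or (x of reel_c_mid in the frame of bin_b between -0.05 and 0.05 m and y of reel_c_mid in the frame of bin_b between -0.045 and 0.045 m and z of reel_c_mid in the frame of bin_b between 0.008 and 0.062 m) or (x of reel_c_mid in the frame of bin_c between -0.05 and 0.05 m and y of reel_c_mid in the frame of bin_c between -0.045 and 0.045 m and z of reel_c_mid in the frame of bin_c between 0.008 and 0.062 m)) and distance between reel_a_mid and reel_b_mid above 0.058 m and distance between each of reel_a_mid, reel_b_mid and reel_c_mid above 0.058 m and linear speed of each of bin_a, bin_b, bin_c, pail below 0.02 m/s); the robot touches nothing.
It fails at once if the pail is tipped (angle between pail's own z axis and vertical above 0.7 rad).
It fails at once if the dye bottle is moved or knocked over (distance of dye_bottle from where it was at the start of the episode above 0.04 m or angle between dye_bottle's own z axis and vertical above 0.5 rad).
It fails at once if the edge paint bottle is moved or knocked over (distance of edge_bottle from where it was at the start of the episode above 0.04 m or angle between edge_bottle's own z axis and vertical above 0.5 rad).
It fails at once if the tape measure is moved or knocked over (distance of tape_measure from where it was at the start of the episode above 0.04 m).
It fails at once if the cake of beeswax is moved or knocked over (distance of wax_cake from where it was at the start of the episode above 0.04 m).
Of reel_a, reel_b, reel_c only 2 to 3 are there at a start; the rules pass over those that are not, and their reading is None.
At some moment in a run one of reel_a, reel_b, reel_c may be knocked a few centimetres aside while the robot is not near it.
It also fails if it takes over 210 s, if anything falls off the work surface, if the arm or the gripper's body presses on something with over 40 N, if the wrist force passes 120 N, or if a joint passes its speed limit or range.

ROBOT

A 6-joint arm with a two-finger parallel gripper is mounted at the origin on the work surface; the furniture and walls round the work are solid. World frame = base frame: x ahead of the robot, y to its left, z up, the work surface at z = 0. Lengths are in m, angles in rad, forces in N, time in s.
With the tool pointing down it reaches from about 0.25 to 0.85 m from the base axis. Payload 12.5 kg.
Tool frame: the origin (TCP) lies midway between the tips of the shut fingers; the grasp point (between the pads) lies 19 mm behind it; z points along the fingers, y is the line along which they close (so a half turn about z gives the same grasp; the last joint's range is limited). The gripper opens to 93 mm and grips with 3 to 60 N. Pads are 15 mm wide; open, the fingers measure 128 mm over their backs; the gripper's body (75 mm by 188 mm) begins 65 mm behind the grasp point.
Start: joints at [-1.242, 0.351, 1.652, -0, 1.139, -0.085], TCP at [0.221, -0.504, 0.219] pointing down, gripper open.
Joint ranges: [-2.75, 2.75], [-0.79, 2.1], [0.01, 2.65], [-1.57, 4.71], [0.07, 3.14], [-2.87, 2.87]. Speed limits (rad/s): [2.22, 2.22, 2.79, 3.14, 3.14, 3.14].

INTERFACE

Orientations are given as a unit quaternion [x, y, z, w].
In Python, from workcell import env gives the robot as it stands. Calls block until the motion is done:
- env.move_to(position, orientation): joint-space move of the TCP to a pose.
- env.move_linear(position, frame=None, vel=0.15): straight line of the TCP; frame=None keeps the orientation; vel is the mean speed in m/s.
- env.move_joints(angles): joint-space move.
- env.move_gripper(opening, squeeze=None): opening from 0.0 (shut) to 1.0 (fully open); squeeze is the grip in N (None keeps the last); returns when the fingers have stopped.
- env.dwell(seconds).
- env.ik(position, orientation): joint angles nearest the present ones, or None.
- env.observe(): the state.
- env.get_image(name): name is "side" or "top"; returns a dict with "frame" (480x640x3 uint8, red, green, blue), "camera_matrix" (3x3 intrinsics, pixels), "k1" (the pictures are not rectified: a ray, as slopes to the right and down, at radius r is drawn at 1 + k1 r^2 times it, then the intrinsics apply), "view" (4x4, takes a point from world to camera coordinates). Camera axes: x right, y up, looking along -z (the intrinsics and any distortion apply to the point x, -y, -z); pixel columns grow to the right and rows downward; lengths in m; the calibration is good to about 2 mm. A picture is of the moment at which its call begins. There is no depth.
A pose or a line that the arm cannot do raises env.MotionError and nothing moves.
- env.job_done(): hands the job in; it is judged then, once.
Trained networks look in a picture, given as the dict that the camera call returned (one of the last four; its "shot" number tells which), for a name from the list of things; names that differ only in an ending like _2 or _b are one class to them, and where a whole thing is asked for, a point or a joint stands for the part that bears it (a point fixed in the world has none). Each returns a list of dicts, best first, with "score" (0 to 1); they miss things now and then, are a little off and sometimes report something else, mostly with a low value. They report only what shows in the picture. A call takes as long as a camera call.
- env.boxes_of(picture, label): "extent" ([centre column, centre row, width, height] in pixels, round what is visible of it).
- env.pinpoint(picture, label): "at" ([column, row] in pixels: a listed point, or the origin of a listed thing).
The state is a dict: "time": time; "joint_pos": joint angles; "joint_velocities": joint speeds; "effort": joint torques, N m; "tool_pos": TCP position; "orientation": TCP orientation; "wrist_force": force on the tool from outside, world axes, zero at the start; "wrist_torque": the same for the moment, N m; "opening": opening from 0.0 (shut) to 1.0 (fully open); "finger_force": force on a finger pad.
Only numpy, scipy, OpenCV 4.12 (cv2) and the standard library are available. Lean on these libraries where they do the work, as an engineer would, in place of code of your own. Each camera call takes 0.05 s, during which the arm holds its last target. There are 200 camera calls.

## Working session

There is one attempt and no reset: what is moved stays moved. The work goes in short steps, each a Python script; the robot and the scene stay as the last script left them, time stands still between calls to the robot, and variables do not carry over. Pictures are saved under pics/ and viewed, at most 14 in all, crops included, and the job is handed in when it is done.

```bash
ls; mkdir -p pics
python3 - <<'E'
from workcell import env
import cv2,numpy as np
for n in ("side","top"):
    p=env.get_image(n); cv2.imwrite(f"pics/{n}0.png",p["frame"][:,:,::-1])
    print(n,p["camera_matrix"].tolist(),p["k1"],np.round(p["view"],4).tolist(),p["shot"])
    for l in ["bin_a","bin_a_lip","base_deck","pail","pail_grip","reel_a","reel_a_mid","dye_bottle","edge_bottle","tape_measure","wax_cake"]:
        print(l,[(round(d["score"],2),np.round(d["at"]).tolist()) for d in env.pinpoint(p,l)])
print(env.observe())
E
```

```text
pics
side [[551.0549571524684, 0.0, 314.95281224930244], [0.0, 551.0549571524684, 231.25003102692003], [0.0, 0.0, 1.0]] -0.11125882219605569 [[-0.9914, -0.1301, 0.0153, 0.491], [0.1109, -0.7714, 0.6267, -0.1597], [-0.0697, 0.623, 0.7791, -1.4746], [0.0, 0.0, 0.0, 1.0]] 1
bin_a [(0.97, [309.0, 166.0]), (0.95, [314.0, 177.0]), (0.6, [318.0, 156.0])]
bin_a_lip [(0.89, [334.0, 149.0]), (0.27, [315.0, 154.0])]
base_deck [(0.8, [275.0, 282.0]), (0.28, [269.0, 254.0])]
pail [(0.56, [270.0, 281.0])]
pail_grip [(0.18, [337.0, 123.0])]
reel_a [(0.86, [251.0, 378.0]), (0.82, [272.0, 344.0])]
reel_a_mid []
dye_bottle [(0.86, [277.0, 158.0]), (0.24, [268.0, 173.0])]
edge_bottle [(0.63, [253.0, 378.0]), (0.59, [266.0, 175.0])]
tape_measure [(0.76, [339.0, 301.0])]
wax_cake [(0.52, [233.0, 340.0])]
top [[477.958074791083, 0.0, 313.588403564871], [0.0, 477.958074791083, 234.4019922513966], [0.0, 0.0, 1.0]] -0.02958021381991834 [[0.0195, -0.9998, 0.0066, -0.0398], [0.9919, 0.0201, 0.1255, -0.5232], [-0.1256, 0.0041, 0.9921, -1.2939], [0.0, 0.0, 0.0, 1.0]] 2
bin_a [(0.9, [434.0, 225.0]), (0.78, [420.0
[... 474 characters left out ...]
0355e+00,  3.50723022e-01,  1.65181684e+00, -8.86825400e-06,
        1.13908172e+00, -8.45800457e-02]), 'joint_velocities': array([-1.48817474e-03,  2.00741747e-03,  9.15830216e-05,  5.45827899e-05,
        4.60135355e-04,  1.03687633e-03]), 'effort': array([ 2.98368665e-03, -4.97239387e+01, -2.85490447e+01,  7.00467755e-02,
        2.19872774e-02,  2.54266700e-05]), 'tool_pos': array([ 0.221162  , -0.50355423,  0.21861353]), 'orientation': array([ 9.78674851e-01,  2.05415522e-01, -5.76172192e-06, -1.38638586e-05]), 'wrist_force': array([ 0.53996518,  0.44993957, -0.4285485 ]), 'wrist_torque': array([-0.00121216,  0.03314891, -0.03580089]), 'finger_force': 0.0, 'opening': 1.0057830380712882}
```

View pics/side0.png

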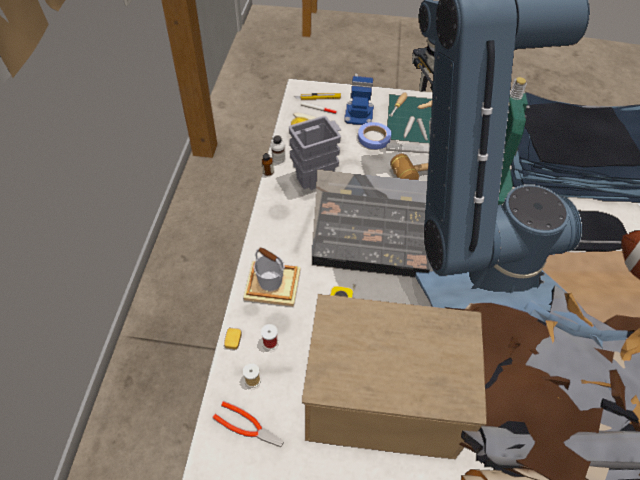

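View pics/top0.png

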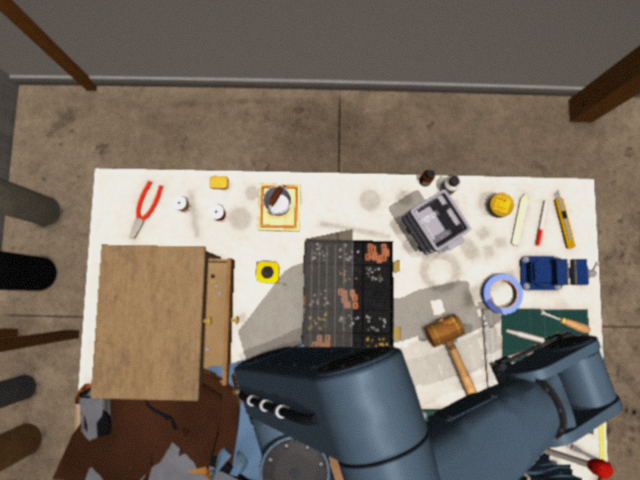

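```bash
cat > h.py <<'E'
import numpy as np,cv2,math
from workcell import env
from scipy.optimize import least_squares
def ray(p,uv):
    n=cv2.undistortPoints(np.array([[uv]],float),np.array(p["camera_matrix"]),np.array([p["k1"],0,0,0.]))[0,0]
    V=np.array(p["view"]); R=V[:3,:3]; d=R.T@np.array([n[0],-n[1],-1]); return -R.T@V[:3,3],d/np.linalg.norm(d)
def onz(p,uv,z):
    c,d=ray(p,uv); return c+d*(z-c[2])/d[2]
def tri(p,uv,q,uw):
    a,d=ray(p,uv);b,e=ray(q,uw); s=np.linalg.lstsq(np.c_[d,-e],b-a,rcond=None)[0]
    return (a+s[0]*d+b+s[1]*e)/2,np.linalg.norm(a+s[0]*d-b-s[1]*e)
def proj(p,X):
    V=np.array(p["view"]);X=np.atleast_2d(X)@V[:3,:3].T+V[:3,3]
    n=np.c_[X[:,0],-X[:,1]]/-X[:,2:3]; n=n*(1+p["k1"]*(n**2).sum(1))[:,None]
    K=np.array(p["camera_matrix"]);return n@K[:2,:2].T+K[:2,2]
def quat(yaw): # tool down, closing line (tool y) at angle yaw in world
    # x_tool=(sin,-cos..): columns x,y,z with z down, y=(cos,sin,0), x=y cross z
    from scipy.spatial.transform import Rotation as R
    y=np.array([math.cos(yaw),math.sin(yaw),0]);z=np.array([0,0,-1.]);return R.from_matrix(np.c_[np.cross(y,z),y,z]).as_quat()
def crop(p,x0,y0,w,h,s):
    return cv2.resize(p["frame"][y0:y0+h,x0:x0+w,::-1],None,fx=s,fy=s,interpolation=cv2.INTER_CUBIC)
E
python3 - <<'E'
from h import *
s=env.get_image("side");t=env.get_image("top")
import pickle;pickle.dump((s,t),open("st0.pkl","wb"))
for n,a,b in [("deck",(275,282),(278,207)),("pail",(270,281),(279,203)),("r1",(251,378),(185,204)),("r2",(272,344),(221,212)),("tape",(339,301),(270,271)),("wax",(233,340),(219,181)),("dye",(277,158),(443,188)),("edge",(266,175),(421,180))]:
    X,e=tri(s,a,t,b);print(n,X.round(3),round(e,4))
a=crop(t,390,170,100,100,4);b=crop(s,260,90,100,100,4);c=crop(t,240,170,100,50,4);d=crop(s,220,240,100,50,4)
cv2.imwrite("pics/z1.png",np.vstack([np.hstack([a,b]),np.hstack([c,d])]))
E
```

```text
deck [0.596 0.072 0.026] 0.0079
pail [0.609 0.07  0.024] 0.0059
r1 [0.606 0.339 0.008] 0.0026
r2 [ 0.58   0.237 -0.002] 0.0155
tape [0.421 0.091 0.   ] 0.0022
wax [0.673 0.245 0.007] 0.0072
dye [ 0.668 -0.396  0.021] 0.0034
edge [ 0.695 -0.338 -0.001] 0.0017
```

View pics/z1.png

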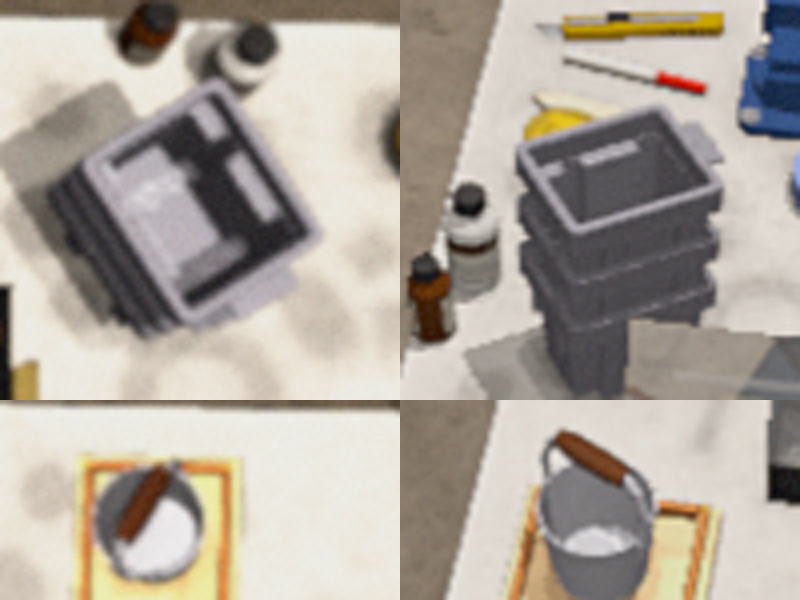

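```bash
cat >> h.py <<'E'
def fitrect(views,L,W,x0): # views: list of (pic, 4 corner px in order (-x-y... ) ); pose x,y,z,yaw of rectangle LxW
    C=np.array([[-1,-1],[-1,1],[1,1],[1,-1]])*[L/2,W/2]
    def f(v):
        c,s=math.cos(v[3]),math.sin(v[3]);X=np.c_[C@np.array([[c,s],[-s,c]])+v[:2],np.full(4,v[2])]
        return np.concatenate([(proj(p,X)-k).ravel() for p,k in views])
    r=least_squares(f,x0);return r.x,np.abs(r.fun).max()
E
python3 - <<'E'
from h import *
import pickle
s,t=pickle.load(open("st0.pkl","rb"))
P=lambda L,o,k=4:np.array(L)/k+o
top=P([(187,322),(325,235),(217,78),(84,165)],(390,170))  # front-?, order below
side=P([(722-400,183),(665-400,105),(518-400,150),(572-400,235)],(260,90))
for q in top: print(onz(t,q,.196).round(3))
for q in side: print(onz(s,q,.196).round(3))
e1=tri(t,(280.75,187),s,(259.5,248.75));e2=tri(t,(270.75,205),s,(276.25,259.5));print(e1,e2)
m,d=(e1[0]+e2[0])/2,e1[0]-e2[0];print("grip",m,math.atan2(d[1],d[0]),np.linalg.norm(d))
c1=crop(t,250,175,60,65,6);c2=crop(s,235,250,75,65,6);cv2.imwrite("pics/z2.png",np.hstack([c1,c2]))
E
```

```text
[ 0.47  -0.329  0.196]
[ 0.525 -0.415  0.196]
[ 0.622 -0.35   0.196]
[ 0.565 -0.267  0.196]
[ 0.469 -0.333  0.196]
[ 0.519 -0.412  0.196]
[ 0.618 -0.346  0.196]
[ 0.566 -0.263  0.196]
(array([0.62992006, 0.05792111, 0.1454976 ]), np.float64(0.0017278890076292757)) (array([0.58319874, 0.08242802, 0.14250656]), np.float64(0.0012291368931858185))
grip [0.6065594  0.07017456 0.14400208] -0.48308139997377597 0.05284332486054256
```

View pics/z2.png

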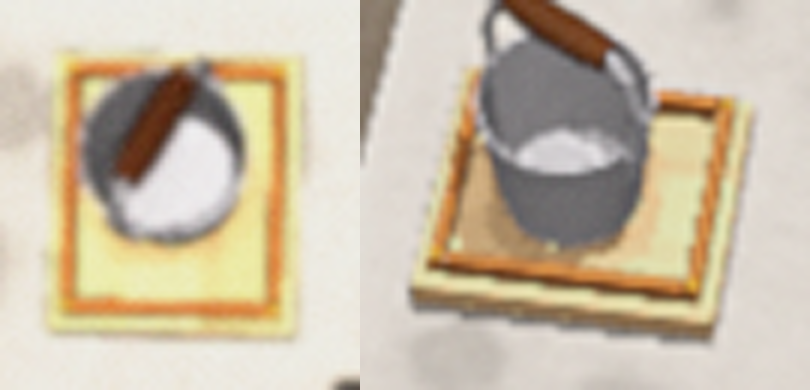

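Run:
```python
from h import *
import pickle
s,t=pickle.load(open("st0.pkl","rb"))
P=lambda L,o,k:np.array(L,float)/k+o
# order (-x,-y),(-x,+y),(+x,+y),(+x,-y); nest front is -x
yaw0=math.atan2(.587-.497,0)  # placeholder
top=P([(325,235),(187,322),(84,165),(217,78)],(390,170),4)
side=P([(265,105),(322,183),(172,235),(118,150)],(260,90),4)
print("nest",fitrect([(t,top),(s,side)],.122,.106,[.545,-.34,.196,.6]))
print("nest top",fitrect([(t,top)],.122,.106,[.545,-.34,.196,.6]))
# base: world -x bottom of top image, +y left
bt=P([(297,335),(48,331),(57,55),(300,57)],(250,175),6)
bs=P([(392,100),(352,323),(52,287),(110,72)],(235,250),6)
print("base",fitrect([(t,bt),(s,bs)],.134,.118,[.6,.07,.02,0]))
# inner edge of rim, orange outer
bt=P([(283,312),(65,308),(77,66),(285,68)],(250,175),6)
bs=P([(372,98),(335,295),(68,262),(118,88)],(235,250),6)
print("rim",fitrect([(t,bt),(s,bs)],.12,.104,[.6,.07,.03,0]), [onz(t,q,.031).round(3)[:2].tolist() for q in bt])
# reels: boxes
for p,n in((s,"s"),(t,"t")):
    for d in env.boxes_of(env.get_image({"s":"side","t":"top"}[n]),"reel_a"): print(n,round(d["score"],2),np.round(d["extent"],1))
print("IKtest",[env.ik([.607,.07,.2],quat(-.483+math.pi/2+k*math.pi)) for k in(-1,0)])
cv2.imwrite("pics/z3.png",np.hstack([crop(t,165,180,80,50,5),crop(s,230,315,80,80,5)[:250]]) )
```

```text
nest (array([ 0.54495698, -0.34121437,  0.19299063,  0.57929019]), np.float64(2.169963904020335))
nest top (array([ 0.55576712, -0.35711898,  0.13325381,  0.58440957]), np.float64(0.4228156921079176))
base (array([0.60032567, 0.06890668, 0.01786061, 0.00399236]), np.float64(1.357456005409091))
rim (array([0.60203837, 0.06752653, 0.02257846, 0.00756196]), np.float64(2.333143696630259)) [[0.544, 0.017], [0.544, 0.118], [0.659, 0.116], [0.66, 0.019]]
s 0.85 [270.8 336.9  15.4  24.1]
s 0.69 [252.9 373.8  17.6  24.6]
t 0.75 [182.5 204.4  16.4  15.6]
t 0.62 [217.7 214.2  15.   21.7]
IKtest [array([ 3.86385323e-02,  4.79611070e-01,  1.50540809e+00, -4.44089210e-16,
        1.15657349e+00,  2.09243486e+00]), array([ 3.86385323e-02,  4.79611070e-01,  1.50540809e+00, -4.44089210e-16,
        1.15657349e+00, -1.04915779e+00])]
```

```bash
cat >> h.py <<'E'
def goto(x,y,z,yaw): env.move_to([x,y,z],quat(yaw))
def lin(x,y,z,vel=.15): env.move_linear([x,y,z],vel=vel)
def st(n=""):
    o=env.observe();print(n,"t",round(o["time"],1),o["tool_pos"].round(4),"open",round(o["opening"],3),"F",round(o["finger_force"],1),o["wrist_force"].round(1),flush=True)
E
python3 - <<'E'
from h import *
o=env.observe()["tool_pos"]; lin(*o[:2],.36,.25)
yaw=-.483+math.pi/2
# check reach of bin orientations
for n,(x,y,z) in dict(nest=(.545,-.34,.38),nestlow=(.545,-.34,.081),base=(.6,.068,.4)).items():
    for w in(.579+math.pi/2,.579-math.pi/2,0+math.pi/2,-math.pi/2):
        q=env.ik([x,y,z],quat(w));print(n,round(w,2),None if q is None else q.round(2).tolist())
goto(.607,.07,.25,yaw);lin(.607,.07,.123,.12);st("at")
env.move_gripper(0,40);st("grip")
lin(.607,.07,.22,.1);st("up")
lin(.635,-.115,.22,.15);lin(.635,-.115,.106,.08);st("down")
env.move_gripper(.6);lin(.635,-.115,.25,.15);st()
goto(.35,-.45,.38,.579+math.pi/2)
s=env.get_image("side");t=env.get_image("top")
import pickle;pickle.dump((s,t),open("st1.pkl","wb"))
for p in(s,t):
  for l in("pail","base_deck","reel_a","bin_a"):print(l,[(round(d["score"],2),np.round(d["at"],1).tolist()) for d in env.pinpoint(p,l)])
c1=crop(t,165,165,140,75,4);c2=crop(s,210,240,140,75,4)
cv2.imwrite("pics/z4.png",np.vstack([c1,c2]))
st()
E
```

```text
nest 2.15 [-0.63, 0.43, 1.15, -0.0, 1.56, -2.78]
nest -0.99 [-0.63, 0.43, 1.15, -0.0, 1.56, 0.36]
nest 1.57 [-0.63, 0.43, 1.15, -0.0, 1.56, -2.2]
nest -1.57 [-0.63, 0.43, 1.15, -0.0, 1.56, 0.94]
nestlow 2.15 [-0.63, 0.67, 1.5, -0.0, 0.97, -2.78]
nestlow -0.99 [-0.63, 0.67, 1.5, -0.0, 0.97, 0.36]
nestlow 1.57 [-0.63, 0.67, 1.5, -0.0, 0.97, -2.2]
nestlow -1.57 [-0.63, 0.67, 1.5, -0.0, 0.97, 0.94]
base 2.15 [0.04, 0.34, 1.23, -0.0, 1.57, -2.11]
base -0.99 [0.04, 0.34, 1.23, -0.0, 1.57, 1.03]
base 1.57 [0.04, 0.34, 1.23, -0.0, 1.57, -1.54]
base -1.57 [0.04, 0.34, 1.23, -0.0, 1.57, 1.61]
at t 5.9 [0.6074 0.07   0.1238] open 1.0 F 0.0 [-1.1 -0.1  0.3]
grip t 7.1 [0.607  0.0699 0.123 ] open 0.182 F 40.0 [ 0.2 -0.3  0.9]
up t 8.2 [0.6066 0.07   0.2192] open 0.178 F 40.0 [ 0.2 -0.7 -3.5]
down t 11.2 [ 0.6353 -0.1151  0.1065] open 0.179 F 40.0 [-0.1 -1.2 -3. ]
 t 13.1 [ 0.6346 -0.1149  0.249 ] open 0.599 F 0.0 [-1.1  0.8  0.3]Traceback (most recent call last):
  File "<stdin>", line 13, in <module>
  File "h.py", line 28, in goto
    def goto(x,y,z,yaw): env.move_to([x,y,z],quat(yaw))
                         ~~~~~~~~~~~^^^^^^^^^^^^^^^^^^^
workcell.MotionError: the arm cannot take that pose within its joint ranges
```

Run:
```python
from h import *
lin(.635,-.115,.36,.25)
goto(.38,-.42,.40,.579-math.pi/2)
s=env.get_image("side");t=env.get_image("top")
import pickle;pickle.dump((s,t),open("st1.pkl","wb"))
for p in(s,t):
  for l in("pail","base_deck","reel_a","bin_a"):print(l,[(round(d["score"],2),np.round(d["at"],1).tolist()) for d in env.pinpoint(p,l)])
c1=crop(t,200,165,160,75,5);c2=crop(s,230,220,160,75,5)[:225]
cv2.imwrite("pics/z4.png",np.vstack([c1,c2]))
st()
```

```text
pail [(0.67, [272.4, 231.9])]
base_deck [(0.98, [272.7, 282.4])]
reel_a [(0.76, [254.9, 376.1]), (0.67, [270.0, 344.9])]
bin_a [(0.84, [313.5, 166.4]), (0.8, [314.9, 155.6]), (0.68, [313.1, 177.7])]
pail [(0.82, [343.9, 197.3])]
base_deck [(0.65, [277.5, 208.1]), (0.3, [425.2, 229.6])]
reel_a [(0.65, [219.2, 214.2]), (0.58, [430.3, 222.7]), (0.46, [183.9, 202.8])]
bin_a [(0.74, [426.6, 230.3]), (0.67, [428.5, 223.7]), (0.53, [421.7, 230.1])]
 t 15.7 [ 0.3801 -0.4199  0.4   ] open 0.6 F 0.0 [-0.4 -0.2  0.5]
```

View pics/z4.png

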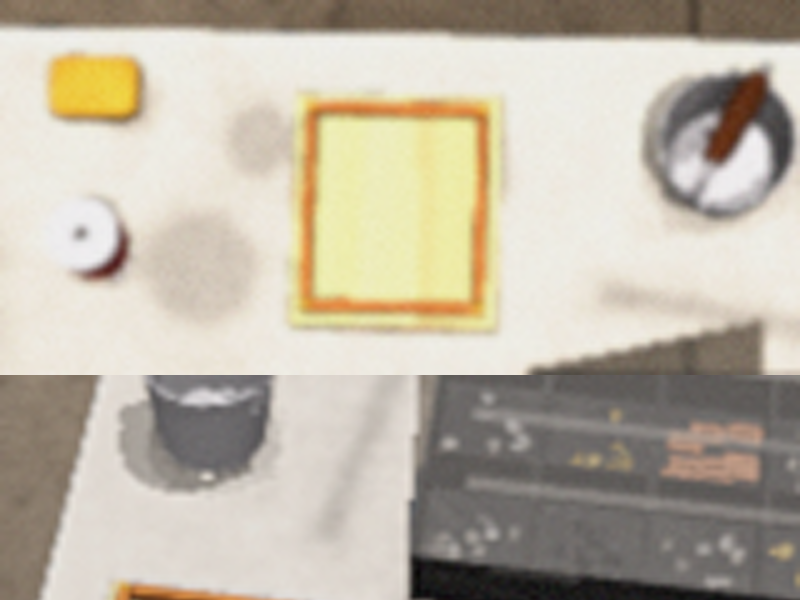

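```bash
cat >> h.py <<'E'
def pick(cx,cy,z0,yaw,off=.049): # bin origin z0; grip +y long side
    x,y=cx-off*math.sin(yaw),cy+off*math.cos(yaw)
    goto(x,y,max(.38,z0+.16),yaw-math.pi/2);env.move_gripper(.45)
    lin(x,y,z0+.081,.12);st("at rim");env.move_gripper(0,60);st("grip")
    lin(x,y,z0+.20,.08);lin(x,y,.40,.2);st("up")
def place(cx,cy,z0,yaw,off=.049,dz=.002):
    x,y=cx-off*math.sin(yaw),cy+off*math.cos(yaw)
    goto(x,y,.40,yaw-math.pi/2);lin(x,y,z0+.081+.03,.2);lin(x,y,z0+.081+dz,.04);st("placed")
def release():
    env.move_gripper(.45);p=env.observe()["tool_pos"];lin(*p[:2],p[2]+.03,.08);lin(*p[:2],.40,.25);st("rel")
E
python3 - <<'E'
from h import *
import pickle
s,t=pickle.load(open("st1.pkl","rb"))
P=lambda L,o,k:np.array(L,float)/k+o
for z,L in((.031,[(305,102),(490,104),(487,312),(299,308)]),(.020,[(298,95),(502,97),(496,330),(291,325)]),(.02,[(317,115),(475,118),(473,300),(312,297)])):
    X=np.array([onz(t,q,z) for q in P(L,(200,165),5)]);print(X.mean(0).round(4),np.ptp(X,0).round(3),"yaw",math.atan2(X[1,0]-X[0,0],X[0,1]-X[1,1]),math.atan2(X[0,1]-X[3,1],X[0,0]-X[3,0]))
print("net deck",onz(t,(277.5,208.1),.02),onz(s,(272.7,282.4),.02),tri(s,(272.7,282.4),t,(277.5,208.1)))
print("pail",tri(s,(272.4,231.9),t,(343.9,197.3)))
pick(.545,-.340,.096,.579)
cv2.imwrite("pics/z5.png",np.vstack([crop(env.get_image("side"),240,20,180,170,3)]))
E
```

```text
[0.6019 0.0689 0.031 ] [0.118 0.105 0.   ] yaw 0.009491183663647493 0.005136464811290205
[0.601  0.0687 0.02  ] [0.134 0.116 0.   ] yaw 0.010529628216276626 0.004230465602780819
[0.6033 0.0702 0.02  ] [0.105 0.091 0.   ] yaw 0.0011369845477693277 0.0060861459067245455
net deck [0.59832577 0.07389107 0.02      ] [0.5991237  0.07096029 0.02      ] (array([0.59804238, 0.07359191, 0.02398296]), np.float64(0.0008642081192159458))
pail (array([ 0.63596225, -0.1146033 , -0.00113783]), np.float64(0.0033235811579894986))
at rim t 18.8 [ 0.5184 -0.2991  0.1776] open 0.445 F 0.0 [ 0.5 -0.6  0.4]
grip t 19.4 [ 0.5182 -0.2991  0.1771] open 0.083 F 60.0 [-0.9 -1.4 -0.2]
up t 21.7 [ 0.5179 -0.2988  0.3986] open 0.081 F 60.0 [-0.1 -0.9 -2.7]
```

View pics/z5.png

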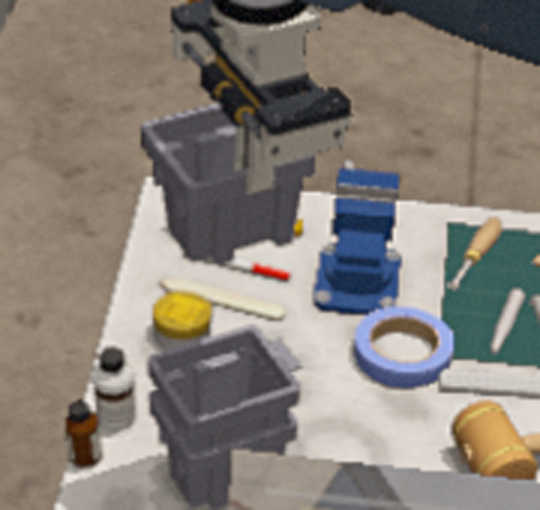

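Run:
```python
from h import *
place(.601,.0695,.02,.006); release()
goto(.38,-.42,.40,.579-math.pi/2)
s=env.get_image("side");t=env.get_image("top")
import pickle;pickle.dump((s,t),open("st2.pkl","wb"))
for p in(s,t):
  for l in("reel_a","bin_a"):print(l,[(round(d["score"],2),np.round(d["at"],1).tolist()) for d in env.pinpoint(p,l)])
cv2.imwrite("pics/z6.png",np.vstack([np.hstack([crop(t,160,165,160,75,3),crop(t,400,170,80,75,3)]),np.hstack([crop(s,220,240,160,100,3)[:300,:480],crop(s,270,110,80,100,3)])]))
```

```text
placed t 25.7 [0.6009 0.1185 0.1032] open 0.08 F 60.0 [ 0.1  0.3 -1.8]
rel t 28.2 [0.6004 0.1185 0.3985] open 0.448 F 0.0 [0.1 0.2 0.5]
reel_a [(0.94, [270.8, 344.0])]
bin_a [(0.84, [314.5, 177.7]), (0.84, [274.0, 281.4]), (0.8, [311.5, 168.5]), (0.49, [337.3, 139.1]), (0.35, [231.1, 337.1])]
reel_a [(0.68, [187.0, 205.6]), (0.46, [219.7, 214.6]), (0.24, [183.1, 205.2])]
bin_a [(0.75, [424.6, 227.4]), (0.73, [422.7, 230.5]), (0.65, [277.0, 205.0])]
```

View pics/z6.png

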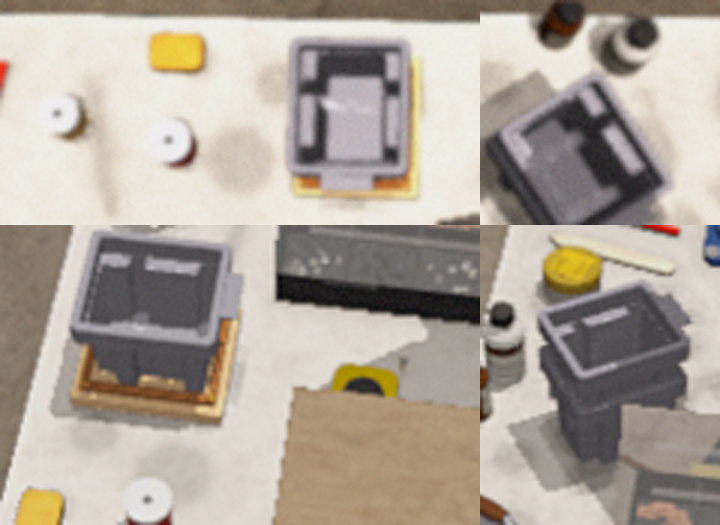

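Run:
```python
from h import *
import pickle
s,t=pickle.load(open("st2.pkl","rb"))
P=lambda L,o,k:np.array(L,float)/k+o
X=np.array([onz(t,q,.12) for q in P([(289,38),(411,38),(409,175),(287,173)],(160,165),3)]);print(X.mean(0).round(4),np.ptp(X,0).round(3))
# nest bin_b rim corners
top=P([(672-480,173),(672-480,173)],(400,170),3)
cv2.imwrite("pics/z7.png",np.hstack([crop(t,165,185,75,45,6)[:,:450],crop(s,230,315,58,75,6)[:270*2][:450,:348]][0:1]))
a=crop(t,165,185,75,45,8);b=crop(s,235,318,75,30,8);c=crop(s,235,348,75,45,8)
cv2.imwrite("pics/z7.png",np.vstack([cv2.resize(a,None,fx=.75,fy=.75),cv2.resize(np.vstack([b,c]),None,fx=.5,fy=.5)[:,:450] if 0 else cv2.resize(crop(s,235,318,75,55,6),(450,330))]))
```

```text
[0.6011 0.0702 0.12  ] [0.122 0.108 0.   ]
```

View pics/z7.png

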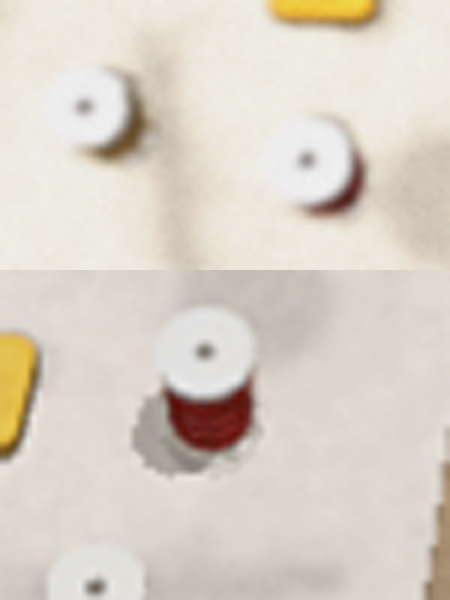

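Run:
```python
from h import *
import pickle
s,t=pickle.load(open("st2.pkl","rb"))
print(tri(t,(179.0,202.7),s,(250.8,370.8)),tri(t,(216.2,211.5),s,(269.2,331.5)))
for x,y in((.6,.33),(.585,.235)):
  for w in(0,math.pi): print(w,[None if (q:=env.ik([x,y,z],quat(w))) is None else q.round(2).tolist() for z in(.03,.3)])
```

```text
(array([0.60076344, 0.34255076, 0.05715798]), np.float64(0.0009026139784076816)) (array([0.5769285 , 0.23806838, 0.06159086]), np.float64(0.002053569935346436))
0 [[0.43, 0.81, 1.39, -0.0, 0.95, 0.43], [0.43, 0.55, 1.15, -0.0, 1.44, 0.43]]
3.141592653589793 [[0.43, 0.81, 1.39, -0.0, 0.95, -2.71], [0.43, 0.55, 1.15, -0.0, 1.44, -2.71]]
0 [[0.31, 0.72, 1.56, -0.0, 0.86, 0.31], [0.31, 0.44, 1.32, -0.0, 1.38, 0.31]]
3.141592653589793 [[0.31, 0.72, 1.56, -0.0, 0.86, -2.83], [0.31, 0.44, 1.32, -0.0, 1.38, -2.83]]
```

```bash
cat >> h.py <<'E'
def moved(ref,uv,cam="top"):
    p=env.get_image(cam);x,y=map(int,uv);a=p["frame"][y-10:y+11,x-10:x+11].astype(float);b=ref["frame"][y-10:y+11,x-10:x+11].astype(float)
    return abs(a-b).mean().round(1)
def reel(x,y,h,bx,by,bz):
    goto(x,y,.32,0);env.move_gripper(.8);lin(x,y,h-.028,.15);env.move_gripper(0,25);st("reel gripped")
    lin(x,y,.32,.2);goto(bx,by,.32,0);lin(bx,by,bz+.07,.15);lin(bx,by,bz+.0025+h-.028+.003,.05);st("reel in")
    env.move_gripper(.54);lin(bx,by,.32,.15);st("rel")
E
python3 - <<'E'
from h import *
import pickle
s,t=pickle.load(open("st2.pkl","rb"))
d=moved(t,(216,211)),moved(t,(179,203));print(d)
if d[0]<4:
    reel(.577,.238,.060,.6015,.070,.02)
    goto(.38,-.42,.40,.579-math.pi/2)
    s=env.get_image("side");t=env.get_image("top")
    pickle.dump((s,t),open("st3.pkl","wb"))
    cv2.imwrite("pics/z8.png",np.vstack([np.hstack([crop(t,160,165,140,75,3),crop(t,400,170,80,75,3)]),np.hstack([crop(s,220,240,140,145,3)[:435],cv2.copyMakeBorder(crop(s,270,110,80,100,3),0,135,0,0,0)])]))
E
```

```text
(np.float64(1.5), np.float64(1.5))
reel gripped t 36.6 [0.5771 0.238  0.032 ] open 0.423 F 25.0 [0.8 0.2 0.3]
reel in t 41.4 [0.6017 0.07   0.0576] open 0.428 F 25.0 [-0.1 -0.6  0.1]
rel t 43.7 [0.6013 0.07   0.3193] open 0.541 F 0.0 [-0.6  0.1  0.2]
```

View pics/z8.png

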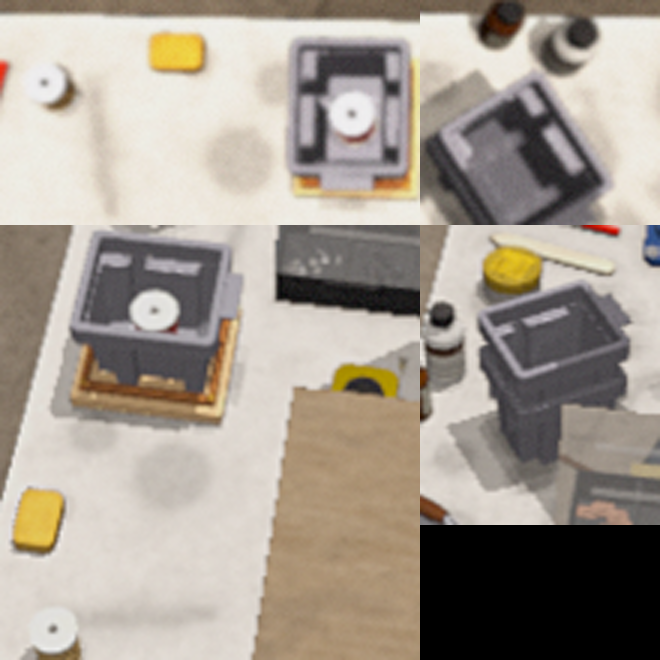

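Run:
```python
from h import *
import pickle
s,t=pickle.load(open("st3.pkl","rb"))
P=lambda L,o,k:np.array(L,float)/k+o
for q in P([(20,138),(120,73),(192,180)],(400,170),3): print(onz(t,q,.148).round(3))
for q in P([(210,120),(165,55),(58,93),(92,153)],(270,110),3): print(onz(s,q,.148).round(3))
print("reel",tri(t,(175,192.7),s,(237.7,375)))
pick(.545,-.340,.048,.579)
t=env.get_image("top");cv2.imwrite("pics/z9.png",crop(env.get_image("side"),240,20,180,170,3))
```

```text
[ 0.562 -0.266  0.148]
[ 0.62  -0.352  0.148]
[ 0.528 -0.412  0.148]
[ 0.467 -0.325  0.148]
[ 0.521 -0.414  0.148]
[ 0.618 -0.342  0.148]
[ 0.573 -0.263  0.148]
reel (array([0.62907118, 0.35597893, 0.0544409 ]), np.float64(0.001034438226014065))
at rim t 49.2 [ 0.5184 -0.2991  0.1295] open 0.448 F 0.0 [-0.   0.9 -0.8]
grip t 49.8 [ 0.5182 -0.2991  0.129 ] open 0.078 F 60.0 [ 0.3 -1.4 -0.3]
up t 52.4 [ 0.5179 -0.2988  0.3985] open 0.083 F 60.0 [ 0.4 -0.6 -2.1]
```

View pics/z9.png

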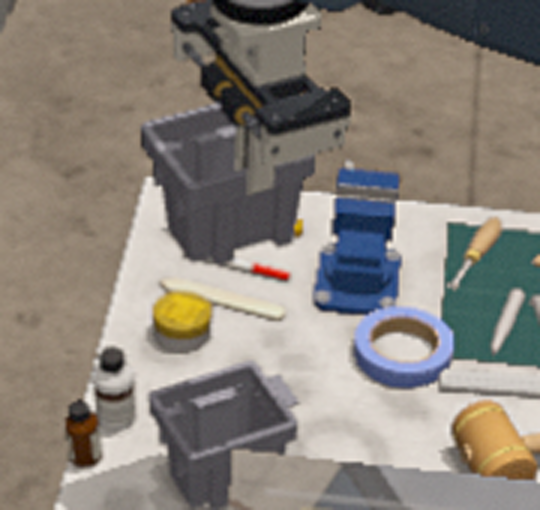

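Run:
```python
from h import *
import pickle
place(.6015,.0700,.098,math.pi+.006); release()
goto(.38,-.42,.40,.579-math.pi/2)
s=env.get_image("side");t=env.get_image("top");pickle.dump((s,t),open("st4.pkl","wb"))
cv2.imwrite("pics/z10.png",np.vstack([np.hstack([crop(t,160,165,140,75,3),crop(t,400,170,80,75,3)]),np.hstack([crop(s,220,220,140,165,3)[:495-120],cv2.copyMakeBorder(crop(s,270,110,80,100,3),0,75,0,0,0)])]))
```

```text
placed t 56.2 [0.6019 0.021  0.1812] open 0.08 F 60.0 [-0.3 -0.2 -2.5]
rel t 58.4 [0.6014 0.021  0.3982] open 0.451 F 0.0 [-0.7  0.4 -0. ]
```

View pics/z10.png

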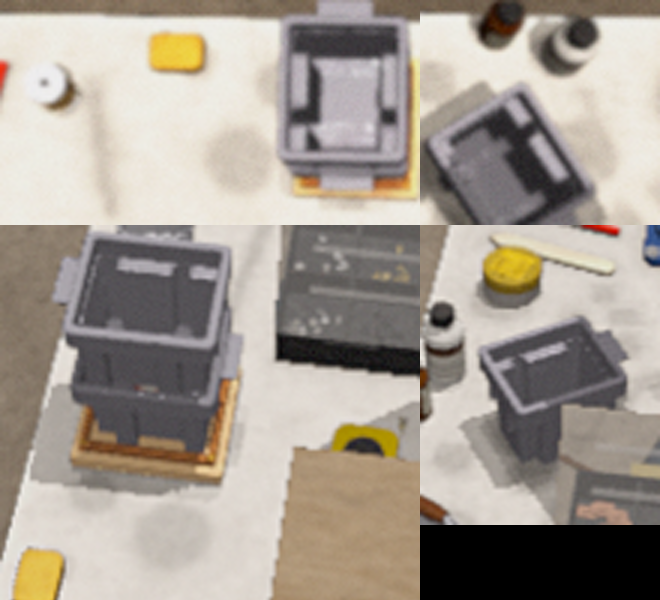

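Run:
```python
from h import *
import pickle
s,t=pickle.load(open("st4.pkl","rb"))
P=lambda L,o,k:np.array(L,float)/k+o
T=P([(281,18),(411,16),(408,174),(278,165)],(160,165),3)
S=P([(82,235-225),(228,240-225),(218,346-225),(63,333-225)],(220,220),3)
for q in T: print(onz(t,q,.198).round(3))
for q in S: print(onz(s,q,.198).round(3))
# order -x-y,-x+y,+x+y,+x-y ; world +x is top/left(side), +y is left(top)/down(side)
print(fitrect([(t,T[[2,3,0,1]]),(s,S[[1,2,3,0]])],.122,.106,[.6,.07,.198,0]))
print("bin_a",[onz(s,q,.1).round(3) for q in P([(208,154),(145,92),(60,128),(92,188)],(270,110),3)])
print([onz(t,q,.1).round(3) for q in P([(8,148),(104,85),(174,192)],(400,170),3)])
```

```text
[0.658 0.122 0.198]
[0.662 0.015 0.198]
[0.53  0.015 0.198]
[0.535 0.12  0.198]
[0.663 0.024 0.198]
[0.544 0.012 0.198]
[0.535 0.119 0.198]
[0.657 0.124 0.198]
(array([0.59828377, 0.06841932, 0.19644286, 0.03219327]), np.float64(3.4936878525840314))
bin_a [array([ 0.467, -0.328,  0.1  ]), array([ 0.54 , -0.409,  0.1  ]), array([ 0.618, -0.343,  0.1  ]), array([ 0.573, -0.264,  0.1  ])]
[array([ 0.56 , -0.265,  0.1  ]), array([ 0.619, -0.351,  0.1  ]), array([ 0.524, -0.411,  0.1  ])]
```

Run:
```python
from h import *
import pickle
s,t=pickle.load(open("st4.pkl","rb"))
d=moved(t,(175,192));print(d)
assert d<4
reel(.629,.356,.055,.600,.0697,.098)
goto(.38,-.42,.40,.579-math.pi/2)
s=env.get_image("side");t=env.get_image("top");pickle.dump((s,t),open("st5.pkl","wb"))
cv2.imwrite("pics/z11.png",np.vstack([np.hstack([crop(t,160,165,140,75,3),crop(t,400,170,80,75,3)]),np.hstack([crop(s,220,220,140,165,3)[:495-120],cv2.copyMakeBorder(crop(s,270,110,80,100,3),0,75,0,0,0)])]))
```

```text
1.5
reel gripped t 66.7 [0.6291 0.356  0.027 ] open 0.404 F 25.0 [-0.5 -0.5 -0.1]
reel in t 71.5 [0.6002 0.0697 0.1308] open 0.403 F 25.0 [ 0.8 -1.1 -0.5]
rel t 73.4 [0.5997 0.0697 0.3191] open 0.542 F 0.0 [-0.3  0.2  0.4]
```

View pics/z11.png

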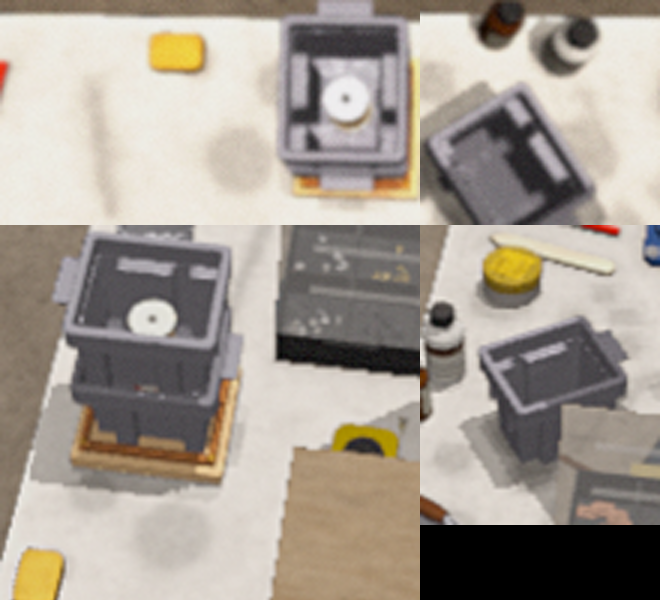

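Run:
```python
from h import *
import pickle
pick(.5445,-.339,0,.579)
assert .06<env.observe()["opening"]<.11
place(.6005,.0697,.176,.006); release()
goto(.38,-.42,.40,.579-math.pi/2);env.dwell(.5)
s=env.get_image("side");t=env.get_image("top");pickle.dump((s,t),open("st6.pkl","wb"))
print("bins",[[(round(d["score"],2),np.round(d["at"],1).tolist()) for d in env.pinpoint(p,"bin_a")] for p in(s,t)])
cv2.imwrite("pics/z12.png",np.hstack([crop(t,240,130,130,120,3),crop(s,220,180,130,140,3)[:360]]))
st()
```

```text
at rim t 79.2 [ 0.5178 -0.2981  0.0813] open 0.452 F 0.0 [-0.2 -0.2 -0.1]
grip t 79.9 [ 0.5178 -0.2981  0.0811] open 0.08 F 60.0 [ 0.1 -1.3  0.7]
up t 82.7 [ 0.5174 -0.2978  0.3987] open 0.08 F 60.0 [-0.5  0.7 -2.6]
placed t 85.8 [0.6003 0.1187 0.2592] open 0.082 F 60.0 [ 0.3  0.9 -2.3]
rel t 87.7 [0.6    0.1187 0.3991] open 0.453 F 0.0 [-0.1  0.4 -0.9]
bins [[(0.85, [272.7, 282.0]), (0.79, [272.0, 244.7]), (0.76, [271.4, 263.0]), (0.23, [271.9, 201.8])], [(0.76, [277.2, 205.5]), (0.63, [276.4, 207.5]), (0.62, [272.0, 194.3])]]
 t 90.5 [ 0.38 -0.42  0.4 ] open 0.451 F 0.0 [-0.   0.3  1.1]
```

View pics/z12.png

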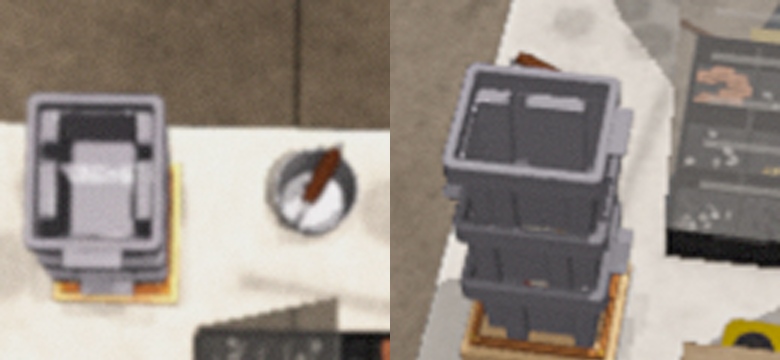

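Run:
```python
from h import *
import pickle
s,t=pickle.load(open("st6.pkl","rb"))
P=lambda L,o,k:np.array(L,float)/k+o
T=P([(26,95),(164,93),(169,249),(26,247)],(240,130),3);S=P([(78,64),(231,79),(217,183),(53,173)],(220,180),3)
print(fitrect([(t,T[[2,3,0,1]]),(s,S[[1,2,3,0]])],.122,.106,[.6,.07,.276,0]))
for a,b in zip(T,S[[3,0,1,2]]): print(tri(t,a,s,b)[0].round(3), onz(t,a,.276).round(3))
```

```text
(array([0.60019606, 0.06933139, 0.2718151 , 0.03895017]), np.float64(1.8725800105965504))
[0.659 0.126 0.271] [0.659 0.125 0.276]
[0.662 0.019 0.274] [0.663 0.019 0.276]
[0.542 0.012 0.268] [0.541 0.012 0.276]
[0.538 0.121 0.275] [0.541 0.12  0.276]
```

```bash
python3 -c "
from workcell import env
print(env.job_done())"
```

```text
the job is handed in; nothing more can be done
None
```

The job is handed in at about 90 s: the pail stands upright on the bench beside the base, and the three bins are stacked half-turned on it with the two reels present (60 mm and 55 mm) in the lower and middle bins and the top bin empty; the final pictures agree with this, but no verdict came back.

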